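# Clamp a sediment core section in the splitting cradle

### The arm

A 6-joint arm with a two-finger parallel gripper is mounted at the origin on the work surface. World frame = base frame: x ahead of the robot, y to its left, z up, the work surface at z = 0. Lengths are in m, angles in rad, forces in N, time in s.
With the tool pointing down it reaches from about 0.25 to 0.85 m from the base axis. Payload 12.5 kg.
Tool frame: the origin (TCP) lies at the very end of the fingers, on their centre line; the grasp point (between the pads) lies 19 mm behind it; z points along the fingers, y is the line along which they close (so a half turn about z gives the same grasp; the last joint's range is limited). The gripper opens to 93 mm and grips with 3 to 60 N. Pads are 15 mm wide; open, the fingers measure 128 mm over their backs; the gripper's body (75 mm by 188 mm) begins 65 mm behind the grasp point.
Start: joints at [-1.413, 0.351, 1.652, -0, 1.139, -0.085], TCP at [0.132, -0.534, 0.219] pointing down, gripper open.
Joint ranges: [-2.75, 2.75], [-0.79, 2.1], [0.01, 2.65], [-1.57, 4.71], [0.07, 3.14], [-2.87, 2.87]. Speed limits (rad/s): [2.22, 2.22, 2.79, 3.14, 3.14, 3.14].

### API

Orientations are given as a 3x3 rotation matrix whose columns are the frame's x, y, z axes.
In Python, from cell import arm, snapshot gives the robot as it stands. The module is installed in compiled form; this text tells all that it offers.
- The arm moves only by the tool arm_command, never from a script. Its argument "deltas" is a list of rows, each an object of numbers: "dx", "dy", "dz": the shift along the tool's x, y, z in m; "turn": the turn about the tool's z in rad; "grip": the finger opening in m, from 0 to 0.093. A call has 1 to 12 rows; each row is the pose to reach, as a shift and turn from the pose commanded when the call began, along the tool's axes at that moment; what a row does not reach only later rows make up. A row lasts 1/12 s, in which the tool goes at most 41.7 mm and 7.16 degrees, less where a joint would pass 70% of its speed; a pose out of reach is approached as far as the arm can. A call with a gripper value outside its range is refused whole. The fingers move at their own pace and stop on an object; the grip force is fixed at half the most. Time passes only in rows, so rows that repeat a pose let the fingers close. It gives the time, the measured TCP pose, the force, the opening and the grip force at its end, in the units of the state.
- arm.sense(): the state, without advancing time (a new reading comes with each control period).
- snapshot(name): name is "scene" or "side" or "wrist"; returns a dict with "pixels" (384x512x3 uint8, red, green, blue), "vertical_fov" (degrees; the focal length in pixels is half the picture's height over the tangent of half this angle, whatever the lens; pixels are square), "cx", "cy" (the principal point, pixels), "k1" (the pictures are not rectified: a ray, as slopes to the right and down, at radius r is drawn at 1 + k1 r^2 times it, then the intrinsics apply), "R" (3x3) and "t" (3): a world point X has camera coordinates R X + t; the wrist camera has in their place "hand_eye" (4x4, takes a point from camera to tool coordinates, whose origin is the TCP and whose axes are the flange's). Camera axes: x right, y down, z forward; pixel columns grow to the right and rows downward; lengths in m; the calibration is good to about 2 mm. A picture is of the moment at which its call begins: read the wrist's pose just before it. There is no depth.
- arm.close_job(): hands the job in; it is judged then, once.
The state is a dict: "clock": time; "joint_pos": joint angles; "joint_velocities": joint speeds; "effort": joint torques, N m; "ee_pos": TCP position; "orientation": TCP orientation; "force": force on the tool from outside, world axes, zero at the start; "moment": the same for the moment, N m; "opening": finger opening in m; "grip_force": force on a finger pad.
Only numpy, scipy, OpenCV 4.12 (cv2) and the standard library are available. Lean on these libraries where they do the work, as an engineer would, in place of code of your own. Each camera call takes 0.05 s, during which the arm holds its last target. There are 200 camera calls.

### The job

Get the capped core section ready for splitting: slide it along its cradle until it is fully home against the steel end stop, then wind the handwheel clockwise until the pad meets the core and give it about half a turn more, so that it is held firmly without being crushed. Leave the other things on the bench alone, and let go at the end.

Things in the scene. Friction and masses are not known exactly. Their poses are not given: they have to be found in the camera images.
- cradle: Core cradle bolted to the bench: grey base 190 x 360 x 15 mm, on it an aluminium V channel along the cradle's y axis (y = -65 to +270 mm; legs at 45 deg, rims 61 mm above the bench and 78 mm apart), open at its +y end, steel stop plate at its -y end. Origin on the bench straight below the clamp screw's axis, z up. In this frame a core that is home has its middle at y = +45 mm.
- stop_face (a point): Middle of the end stop's inner face, at the height of the core's axis (cradle frame y = -55 mm, z = 71.5 mm); axes as the cradle's, the face looks to +y. The stop is a steel plate 90 mm wide, 12 mm thick, top 100 mm above the bench; the core's end cap must touch it.
- crossbar_top (a point): Top middle of the blue crossbar that carries the clamp screw, 187 mm above the bench; axes as the cradle's. The bar is 172 mm long in x, 46 mm wide in y, 22 mm thick, on two 20 mm steel columns at x = +-66 mm; a brass nut stands 10 mm high on it.
- core: Capped core section lying in the V channel: pale tube with red end caps and a black band, 70 mm diameter, 200 mm long, 0.7 to 1 kg. Origin at its middle on its axis, 71.5 mm above the bench; y axis along the tube. It starts 50 to 100 mm short of the end stop; about 4 to 11 N slides it. Its +y end is free to push on.
- handwheel: Handwheel on the vertical clamp screw: bright round rim 160 mm across (bar 16 mm thick, centre line at 72 mm radius), three dark 12 mm spokes, 38 mm hub, its nut 16 mm above the rim's mid-plane. Origin on the screw's axis in that plane, 255 to 260 mm above the bench at the start; z up, x along one spoke. Clockwise from above winds it down. 2 to 4 N at the rim turns it; it stays where left.
- pad: Square rubber-faced pressure pad 50 x 50 x 11 mm under the screw; it does not turn. Origin at the middle of its pressing underside, z up. Wheel, screw and pad go down together, 12 mm a turn. Hanging free, this face is 145.5 mm below the wheel's mid-plane; once on the core its spring gives (7.5 N/mm, 10 mm travel) and that distance shrinks. It starts 3 to 8 mm above core-top height (106.5 mm).
- wash_bottle: White plastic rinse bottle standing on the bench, 68 mm diameter, 170 mm tall; a bystander. Origin at the middle of its base.
- sieve: Steel test sieve lying on the bench, 100 mm diameter, 42 mm high; a bystander. Origin at the middle of its base.
- sample_jar: Closed brown sample jar with white lid, 70 mm diameter, 85 mm tall; a bystander. Origin at the middle of its base.
Mind the look-alikes: they are no part of the job. What is shaped like the core but blue, brown or yellow is not meant.

How it is judged:
By the outcome, as a careful person would: the job done as asked, in the order asked, and still so for the second after the job is handed in, with the robot touching nothing.
It also fails if it takes over 72 s, if anything falls off the work surface, if the arm or the gripper's body presses on something with over 40 N, if the wrist force passes 120 N, or if a joint passes its speed limit or range.

## Working session

There is one attempt and no reset: what is moved stays moved. The work goes in short steps, Python scripts to look and compute and a tool call to move; the robot and the scene stay as the last step left them, time stands still between calls to the robot, and variables do not carry over. Pictures are saved under pics/ and viewed, at most 10 in all, crops included, and the job is handed in when it is done.

Besides the shell and the picture viewer there is one more tool, called after "Emit:" in YAML: its name, and indented under it one key for each argument. arm_command: Moves the arm, as the interface text tells. Its arguments: {"type":"object","properties":{"deltas":{"type":"array"}},"required":["deltas"]}

```bash
mkdir -p pics; cat > h.py <<'E'
import numpy as np, cv2
from cell import arm, snapshot
def cam(s):
    f=s["pixels"].shape[0]/2/np.tan(np.radians(s["vertical_fov"])/2)
    K=np.array([[f,0,s["cx"]],[0,f,s["cy"]],[0,0,1.]]); return K,np.array([s["k1"],0,0,0,0.])
def Rt(s,st=None):
    if "R" in s: return np.array(s["R"]),np.array(s["t"])
    H=np.array(s["hand_eye"]); T=np.eye(4); T[:3,:3]=st["orientation"]; T[:3,3]=st["ee_pos"]
    M=np.linalg.inv(T@H); return M[:3,:3],M[:3,3]
def proj(s,X,st=None):
    K,d=cam(s);R,t=Rt(s,st); c=np.atleast_2d(X)@R.T+t
    x=c[:,:2]/c[:,2:]; r2=(x**2).sum(1,keepdims=True); x=x*(1+s["k1"]*r2)
    return x*K[0,0]+K[:2,2]
def ray(s,px,st=None):
    K,d=cam(s);R,t=Rt(s,st)
    u=cv2.undistortPoints(np.array(px,float).reshape(-1,1,2),K,d).reshape(-1,2)
    return -R.T@t, np.c_[u,np.ones(len(u))]@R
def plane(s,px,z,st=None):
    o,d=ray(s,px,st); return o+d*((z-o[2])/d[:,2])[:,None]
def save(n,im): cv2.imwrite("pics/"+n+".png",cv2.cvtColor(im,cv2.COLOR_RGB2BGR))
E
python3 - <<'E'
from h import *
import pickle
a=snapshot("scene");b=snapshot("side")
pickle.dump((a,b),open("s0.pkl","wb"))
save("scene0",a["pixels"]);save("side0",b["pixels"])
for s in(a,b): print(s["vertical_fov"],s["k1"],-np.array(s["R"]).T@s["t"])
st=arm.sense();print(st["ee_pos"],np.round(st["orientation"],3),st["clock"])
E
```

```text
48.90967745331244 -0.1101474747127062 [ 1.43189906 -0.04703395  0.86379258]
49.157477468315264 -0.14378222591195813 [0.55547395 0.8488194  1.00498312]
[ 0.13221    -0.53358827  0.21819191] [[ 0.971  0.24  -0.   ]
 [ 0.24  -0.971  0.001]
 [ 0.    -0.001 -1.   ]] 0.1
```

View pics/scene0.png

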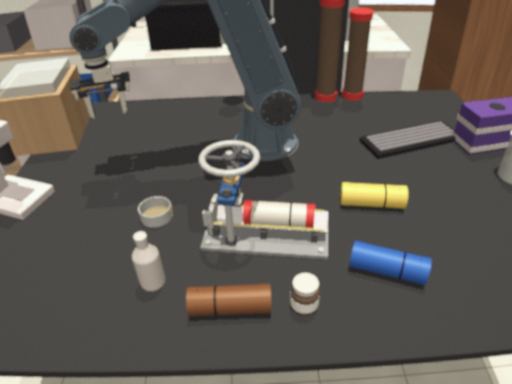

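View pics/side0.png

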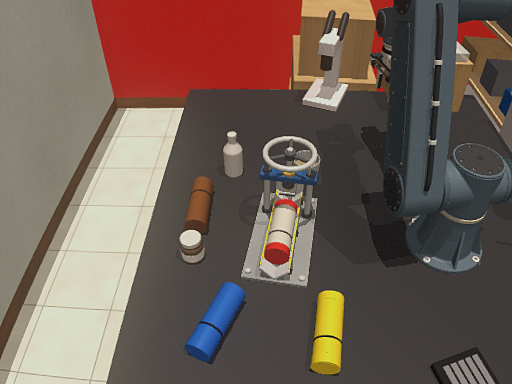

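The scene shows candidates for the core: a pale tube with red caps in the V channel at (280,214), brown at (229,300), blue at (390,263) and yellow at (374,195); red-capped brown tubes stand far back at (330,50). I choose the pale one in the cradle, under the wheel at (229,158). In the side view it is at (281,232), with its free +y end at (276,254) and the wheel at (290,154).

```bash
python3 - <<'E'
from h import *
import pickle
a,b=pickle.load(open("s0.pkl","rb"))
A=cv2.resize(a["pixels"][135:265,190:340],None,fx=4,fy=4,interpolation=cv2.INTER_CUBIC)
B=cv2.resize(b["pixels"][130:290,235:335],None,fx=4,fy=4,interpolation=cv2.INTER_CUBIC)
im=np.zeros((600,800,3),np.uint8)
A=cv2.resize(a["pixels"][135:265,190:340],(450,390),interpolation=cv2.INTER_CUBIC)
B=cv2.resize(b["pixels"][130:290,235:335],(350,560),interpolation=cv2.INTER_CUBIC)
im[:390,:450]=A; im[:560,450:]=B
save("crop0",im)
E
```

```text
(no output)
```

View pics/crop0.png

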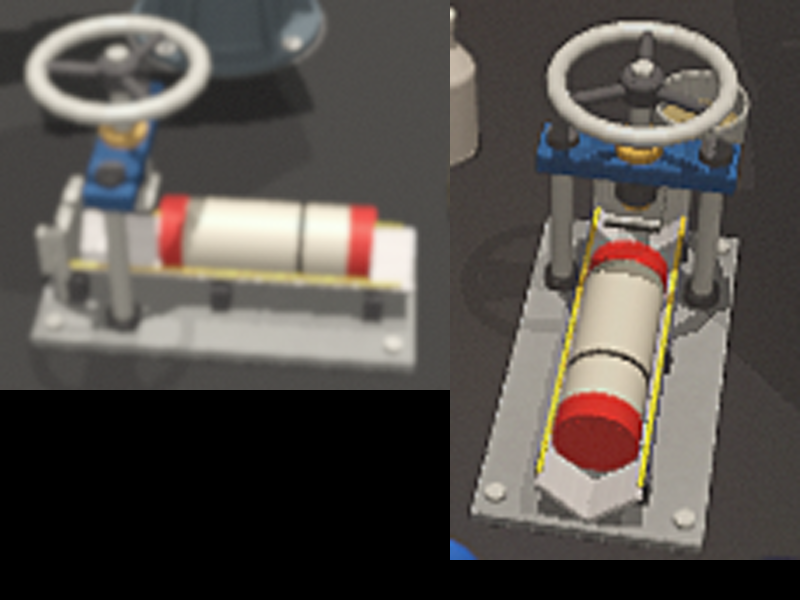

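```bash
cat > meas.py <<'E'
from h import *
from scipy.optimize import least_squares
def yellow(s,lo,hi):
    hsv=cv2.cvtColor(s["pixels"],cv2.COLOR_RGB2HSV)
    m=cv2.inRange(hsv,(22,130,120),(34,255,255)); v,u=np.nonzero(m)
    k=(u>lo[0])&(u<hi[0])&(v>lo[1])&(v<hi[1]); return np.c_[u,v][k].astype(float)
def red(s,lo,hi,st=None):
    hsv=cv2.cvtColor(s["pixels"],cv2.COLOR_RGB2HSV)
    m=cv2.inRange(hsv,(0,150,90),(6,255,255))|cv2.inRange(hsv,(174,150,90),(180,255,255)); v,u=np.nonzero(m)
    k=(u>lo[0])&(u<hi[0])&(v>lo[1])&(v<hi[1]); return np.c_[u,v][k].astype(float)
def wheel(s,c0,z=0.2575,st=None,thr=120):
    g=s["pixels"].min(2); v,u=np.nonzero(g>thr); P=plane(s,np.c_[u,v],z,st)[:,:2]
    c=np.array(c0)
    for tol in(.03,.02,.014,.012,.012,.012):
        k=abs(np.hypot(*(P-c).T)-.072)<tol
        r=least_squares(lambda q:np.hypot(*(P[k]-q[:2]).T)-q[2],[*c,.072],loss="soft_l1",f_scale=.004); c=r.x[:2]
    return r.x,k.sum()
E
python3 - <<'E'
from meas import *
import pickle
a,b=pickle.load(open("s0.pkl","rb"))
wa=np.array([[229.,158]]);wb=np.array([[290.,154]])
for s,p in((a,wa),(b,wb)):
    c=plane(s,p,.2575)[0,:2]; print("guess",c,"fit",wheel(s,c))
Y=plane(b,yellow(b,(235,180),(335,290)),.061)[:,:2]
# two parallel lines x = c_i + m*y
m=0
side=Y[:,0]>np.median(Y[:,0])
for i in range(10):
    A=np.c_[side,~side,Y[:,1]].astype(float); q=np.linalg.lstsq(A,Y[:,0],rcond=None)[0]
    side=Y[:,0]-q[2]*Y[:,1]>(q[0]+q[1])/2
print("rim lines",q,"sep",(q[0]-q[1])/np.hypot(1,q[2]),"yaw deg",np.degrees(-np.arctan(q[2])),len(Y),"res",np.std(A@q-Y[:,0]))
Ya=plane(a,yellow(a,(190,200),(340,265)),.061)[:,:2]; print("scene near rim",np.polyfit(Ya[:,1],Ya[:,0],1),len(Ya),Ya[:,1].min(),Ya[:,1].max())
# core +y end face in side: bottom of red; scene: right red edge on axis top z .1065
R=red(a,(235,195),(325,240)); P=plane(a,R,.0965)[:,:2]; print("scene red y range",np.percentile(P[:,1],[0,2,98,100]),P[:,0].mean())
# near cap: darker end disc, fit centre at z .0715 from the side view
hsv=cv2.cvtColor(b["pixels"],cv2.COLOR_RGB2HSV)
R=red(b,(235,235),(335,275)); dk=np.array([b["pixels"][int(v),int(u),0] for u,v in R])
D=R[dk<190]; print("disc px",D.min(0),D.max(0),len(D),"pos",plane(b,[(D.min(0)+D.max(0))/2],.0715))
E
```

```text
guess [ 0.50102819 -0.11042071] fit (array([ 0.49324739, -0.11083173,  0.07259097]), np.int64(796))
guess [ 0.50027853 -0.10696506] fit (array([ 0.50110895, -0.11562809,  0.07232663]), np.int64(591))
rim lines [0.56038089 0.47811265 0.15287253] sep 0.08132346357789479 yaw deg -8.69165971870044 217 res 0.0012669540164140407
scene near rim [2.67470433 0.28531658] 1 0.10667219296418556 0.10667219296418556
scene red y range [-0.08138695 -0.07875412  0.11763515  0.12054476] 0.539051559017285
disc px [265. 243.] [289. 264.] 337 pos [[0.53427189 0.10845344 0.0715    ]]<stdin>:15: RankWarning: Polyfit may be poorly conditioned
```

The crop confirms the pale, red-capped tube. Its free end disc is at side px (277,254), and there is a gap to the stop. The cradle yaw is about -8.7°. I'll lift and move over beyond the core's free end.

Emit:
arm_command:
  deltas:
    - {"dz": -0.04, "grip": 0}
    - {"dz": -0.08, "grip": 0}
    - {"dz": -0.12, "grip": 0}
    - {"dz": -0.16, "grip": 0}
    - {"dx": 0.028, "dy": -0.029, "dz": -0.18, "turn": -0.1, "grip": 0}
    - {"dx": 0.057, "dy": -0.058, "dz": -0.18, "turn": -0.2, "grip": 0}
    - {"dx": 0.085, "dy": -0.087, "dz": -0.18, "turn": -0.3, "grip": 0}
    - {"dx": 0.114, "dy": -0.116, "dz": -0.18, "turn": -0.4, "grip": 0}
    - {"dx": 0.142, "dy": -0.145, "dz": -0.18, "turn": -0.5, "grip": 0}
    - {"dx": 0.17, "dy": -0.174, "dz": -0.18, "turn": -0.6, "grip": 0}
    - {"dx": 0.199, "dy": -0.203, "dz": -0.18, "turn": -0.7, "grip": 0}
    - {"dx": 0.227, "dy": -0.232, "dz": -0.18, "turn": -0.8, "grip": 0}

```text
validation failed for argument at $.de...
```

```bash
cat > to.py <<'E'
import sys
from h import *
def to(x,y,z,yaw=None):
    st=arm.sense();R=np.array(st["orientation"]);d=R.T@(np.array([x,y,z])-st["ee_pos"])
    yt=np.degrees(np.arctan2(R[1,1],R[0,1]))
    print("t",round(st["clock"],2),"pos",np.round(st["ee_pos"],4),"yaw(y)",round(yt,2),"d",np.round(d,4),"F",np.round(st["force"],1),"j6",round(st["joint_pos"][5],2), "turn",None if yaw is None else round(-np.radians((yaw-yt+180)%360-180),3))
if __name__=="__main__": to(*map(float,sys.argv[1:]))
E
python3 to.py .5444 .165 .4 -8.7
```

```text
t 0.1 pos [ 0.1322 -0.5336  0.2182] yaw(y) -76.09 d [ 0.568  -0.5792 -0.1812] F [0.3 0.5 0.4] j6 -0.08 turn -1.176
```

Emit:
arm_command:
  deltas:
    - {"dx": 0.0, "dy": 0.0, "dz": -0.04, "turn": 0.0, "grip": 0.0}
    - {"dx": 0.0, "dy": 0.0, "dz": -0.08, "turn": 0.0, "grip": 0.0}
    - {"dx": 0.0, "dy": 0.0, "dz": -0.12, "turn": 0.0, "grip": 0.0}
    - {"dx": 0.0, "dy": 0.0, "dz": -0.16, "turn": 0.0, "grip": 0.0}
    - {"dx": 0.028, "dy": -0.029, "dz": -0.18, "turn": -0.1, "grip": 0.0}
    - {"dx": 0.057, "dy": -0.058, "dz": -0.18, "turn": -0.2, "grip": 0.0}
    - {"dx": 0.085, "dy": -0.087, "dz": -0.18, "turn": -0.3, "grip": 0.0}
    - {"dx": 0.114, "dy": -0.116, "dz": -0.18, "turn": -0.4, "grip": 0.0}
    - {"dx": 0.142, "dy": -0.145, "dz": -0.18, "turn": -0.5, "grip": 0.0}
    - {"dx": 0.17, "dy": -0.174, "dz": -0.18, "turn": -0.6, "grip": 0.0}
    - {"dx": 0.199, "dy": -0.203, "dz": -0.18, "turn": -0.7, "grip": 0.0}
    - {"dx": 0.227, "dy": -0.232, "dz": -0.18, "turn": -0.8, "grip": 0.0}

```text
clock: 1.1
ee_pos: [0.2972, -0.2522, 0.3985]
orientation: [[0.5, 0.866, 0.0], [0.866, -0.5, 0.0], [0.0, -0.0, -1.0]]
force: [0.1, -0.8, -0.6]
opening: 0.0173
grip_force: 0.0
```

```bash
python3 to.py .5444 .165 .4 -8.7
```

```text
t 1.1 pos [ 0.2972 -0.2522  0.3985] yaw(y) -30.0 d [ 0.4849  0.0056 -0.0015] F [ 0.1 -0.8 -0.6] j6 -0.3 turn -0.372
```

Emit:
arm_command:
  deltas:
    - {"dx": 0.04, "dy": 0.0, "dz": 0.0, "turn": -0.1, "grip": 0.0}
    - {"dx": 0.08, "dy": 0.0, "dz": 0.0, "turn": -0.2, "grip": 0.0}
    - {"dx": 0.12, "dy": 0.0, "dz": 0.0, "turn": -0.3, "grip": 0.0}
    - {"dx": 0.16, "dy": 0.0, "dz": 0.0, "turn": -0.37, "grip": 0.0}
    - {"dx": 0.2, "dy": 0.0, "dz": 0.0, "turn": -0.37, "grip": 0.0}
    - {"dx": 0.24, "dy": 0.0, "dz": 0.0, "turn": -0.37, "grip": 0.0}
    - {"dx": 0.28, "dy": 0.0, "dz": 0.0, "turn": -0.37, "grip": 0.0}
    - {"dx": 0.32, "dy": 0.0, "dz": 0.0, "turn": -0.37, "grip": 0.0}
    - {"dx": 0.36, "dy": 0.0, "dz": 0.0, "turn": -0.37, "grip": 0.0}
    - {"dx": 0.4, "dy": 0.0, "dz": 0.0, "turn": -0.37, "grip": 0.0}
    - {"dx": 0.44, "dy": 0.0, "dz": 0.0, "turn": -0.37, "grip": 0.0}
    - {"dx": 0.48, "dy": 0.0, "dz": 0.0, "turn": -0.37, "grip": 0.0}

```text
clock: 2.1
ee_pos: [0.5391, 0.1626, 0.3983]
orientation: [[0.157, 0.988, -0.001], [0.988, -0.157, -0.0], [-0.0, -0.0, -1.0]]
force: [0.5, -0.6, 0.1]
opening: 0.0004
grip_force: 0.0
```

```bash
python3 to.py .5444 .165 .055 -8.7
```

```text
t 2.1 pos [0.5391 0.1626 0.3983] yaw(y) -9.04 d [0.0033 0.005  0.3433] F [ 0.5 -0.6  0.1] j6 0.37 turn -0.006
```

```bash
python3 - <<'E'
from meas import *
import pickle
st=arm.sense();s=snapshot("wrist");pickle.dump((s,st),open("w1.pkl","wb"));save("w1",s["pixels"])
H=np.round(s["hand_eye"],3);print(H)
E
```

```text
[[ 0.001 -0.957 -0.291  0.082]
 [ 1.     0.001  0.     0.   ]
 [-0.    -0.291  0.957 -0.166]
 [ 0.     0.     0.     1.   ]]
```

View pics/w1.png

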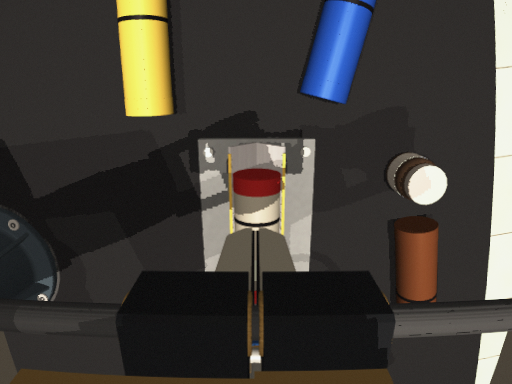

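The wrist view shows the red end cap at (257,182), between the yellow rims at x of 230 and 285. The way down behind it looks clear.

```bash
python3 - <<'E'
from meas import *
import pickle
s,st=pickle.load(open("w1.pkl","rb"))
R=red(s,(220,160),(295,200)); print(R.min(0),R.max(0))
col=s["pixels"][165:200,257].astype(int); print([(165+i,*c) for i,c in enumerate(col)][::2])
top=R[np.abs(R[:,0]-257)<6][:,1].min()
for v,z in((top,.0365),(top,.1065),(182,.1065)): print(v,z,plane(s,[[257,v]],z,st)[0])
Y=yellow(s,(220,145),(295,240));P=plane(s,Y,.061,st)
sd=Y[:,0]>257
A=np.c_[sd,~sd,P[:,1]].astype(float);q=np.linalg.lstsq(A,P[:,0],rcond=None)[0];print(q,"sep",(q[0]-q[1])/np.hypot(1,q[2]),"yaw",-np.degrees(np.arctan(q[2])))
E
```

```text
[233. 169.] [280. 196.]
[(165, np.int64(118), np.int64(110), np.int64(103)), (167, np.int64(116), np.int64(101), np.int64(96)), (169, np.int64(85), np.int64(17), np.int64(15)), (171, np.int64(85), np.int64(16), np.int64(16)), (173, np.int64(83), np.int64(14), np.int64(12)), (175, np.int64(86), np.int64(16), np.int64(14)), (177, np.int64(85), np.int64(16), np.int64(14)), (179, np.int64(96), np.int64(19), np.int64(16)), (181, np.int64(123), np.int64(21), np.int64(20)), (183, np.int64(124), np.int64(22), np.int64(21)), (185, np.int64(122), np.int64(23), np.int64(21)), (187, np.int64(122), np.int64(23), np.int64(20)), (189, np.int64(122), np.int64(23), np.int64(21)), (191, np.int64(124), np.int64(25), np.int64(23)), (193, np.int64(123), np.int64(24), np.int64(22)), (195, np.int64(122), np.int64(22), np.int64(20)), (197, np.int64(129), np.int64(101), np.int64(84)), (199, np.int64(132), np.int64(121), np.int64(102))]
179.0 0.0365 [0.53261621 0.09921205 0.0365    ]
179.0 0.1065 [0.53522976 0.11833684 0.1065    ]
182 0.1065 [0.53456733 0.11409063 0.1065    ]
[0.55711032 0.47486016 0.15920745] sep 0.0812271779609564 yaw -9.045995268587491
```

Emit:
arm_command:
  deltas:
    - {"dx": 0.0, "dy": 0.004, "dz": 0.04, "turn": 0.0, "grip": 0.0}
    - {"dx": 0.0, "dy": 0.004, "dz": 0.08, "turn": 0.0, "grip": 0.0}
    - {"dx": 0.0, "dy": 0.004, "dz": 0.12, "turn": 0.0, "grip": 0.0}
    - {"dx": 0.0, "dy": 0.004, "dz": 0.16, "turn": 0.0, "grip": 0.0}
    - {"dx": 0.0, "dy": 0.004, "dz": 0.2, "turn": 0.0, "grip": 0.0}
    - {"dx": 0.0, "dy": 0.004, "dz": 0.24, "turn": 0.0, "grip": 0.0}
    - {"dx": 0.0, "dy": 0.004, "dz": 0.27, "turn": 0.0, "grip": 0.0}
    - {"dx": 0.0, "dy": 0.004, "dz": 0.3, "turn": 0.0, "grip": 0.0}
    - {"dx": 0.0, "dy": 0.004, "dz": 0.32, "turn": 0.0, "grip": 0.0}
    - {"dx": 0.0, "dy": 0.004, "dz": 0.34, "turn": 0.0, "grip": 0.0}
    - {"dx": 0.0, "dy": 0.004, "dz": 0.34, "turn": 0.0, "grip": 0.0}

```text
clock: 3.07
ee_pos: [0.5403, 0.1594, 0.055]
orientation: [[0.157, 0.988, -0.006], [0.988, -0.157, -0.001], [-0.002, -0.006, -1.0]]
force: [-0.7, 0.3, -0.4]
opening: 0.0004
grip_force: 0.0
```

```bash
python3 to.py .536 .117 .058 -8.9
```

```text
t 3.07 pos [0.5403 0.1594 0.055 ] yaw(y) -9.05 d [-0.0425  0.0024 -0.003 ] F [-0.7  0.3 -0.4] j6 0.36 turn -0.003
```

Emit:
arm_command:
  deltas:
    - {"dx": -0.01, "dy": 0.002, "dz": 0.0, "turn": 0.0, "grip": 0.0}
    - {"dx": -0.02, "dy": 0.002, "dz": 0.0, "turn": 0.0, "grip": 0.0}
    - {"dx": -0.025, "dy": 0.002, "dz": 0.0, "turn": 0.0, "grip": 0.0}
    - {"dx": -0.03, "dy": 0.002, "dz": 0.0, "turn": 0.0, "grip": 0.0}
    - {"dx": -0.035, "dy": 0.002, "dz": 0.0, "turn": 0.0, "grip": 0.0}
    - {"dx": -0.04, "dy": 0.002, "dz": 0.0, "turn": 0.0, "grip": 0.0}
    - {"dx": -0.045, "dy": 0.002, "dz": 0.0, "turn": 0.0, "grip": 0.0}
    - {"dx": -0.05, "dy": 0.002, "dz": 0.0, "turn": 0.0, "grip": 0.0}
    - {"dx": -0.055, "dy": 0.002, "dz": 0.0, "turn": 0.0, "grip": 0.0}
    - {"dx": -0.06, "dy": 0.002, "dz": 0.0, "turn": 0.0, "grip": 0.0}
    - {"dx": -0.065, "dy": 0.002, "dz": 0.0, "turn": 0.0, "grip": 0.0}
    - {"dx": -0.07, "dy": 0.002, "dz": 0.0, "turn": 0.0, "grip": 0.0}

```text
clock: 4.07
ee_pos: [0.5344, 0.0911, 0.0596]
orientation: [[0.157, 0.988, 0.003], [0.988, -0.157, 0.002], [0.002, 0.002, -1.0]]
force: [2.1, 10.0, 2.6]
opening: 0.0007
grip_force: 4.9
```

Emit:
arm_command:
  deltas:
    - {"dx": -0.005, "dy": 0.0, "dz": 0.0, "turn": 0.0, "grip": 0.0}
    - {"dx": -0.01, "dy": 0.0, "dz": 0.0, "turn": 0.0, "grip": 0.0}
    - {"dx": -0.015, "dy": 0.0, "dz": 0.0, "turn": 0.0, "grip": 0.0}
    - {"dx": -0.02, "dy": 0.0, "dz": 0.0, "turn": 0.0, "grip": 0.0}
    - {"dx": -0.025, "dy": 0.0, "dz": 0.0, "turn": 0.0, "grip": 0.0}
    - {"dx": -0.028, "dy": 0.0, "dz": 0.0, "turn": 0.0, "grip": 0.0}

```text
clock: 4.57
ee_pos: [0.53, 0.0633, 0.0597]
orientation: [[0.158, 0.988, 0.003], [0.988, -0.158, 0.001], [0.002, 0.003, -1.0]]
force: [2.9, 9.1, 2.1]
opening: 0.0003
grip_force: 4.9
```

```bash
python3 to.py .524 .040 .055 -8.9
```

```text
t 4.57 pos [0.53   0.0633 0.0597] yaw(y) -9.07 d [-0.0239 -0.0023  0.0046] F [2.9 9.1 2.1] j6 0.19 turn -0.003
```

Emit:
arm_command:
  deltas:
    - {"dx": -0.004, "dy": 0.0, "dz": 0.0, "turn": 0.0, "grip": 0.0}
    - {"dx": -0.008, "dy": 0.0, "dz": 0.0, "turn": 0.0, "grip": 0.0}
    - {"dx": -0.011, "dy": 0.0, "dz": 0.0, "turn": 0.0, "grip": 0.0}
    - {"dx": -0.014, "dy": 0.0, "dz": 0.0, "turn": 0.0, "grip": 0.0}

```text
clock: 4.9
ee_pos: [0.5279, 0.0496, 0.0597]
orientation: [[0.157, 0.988, 0.003], [0.988, -0.157, 0.001], [0.002, 0.003, -1.0]]
force: [2.4, 9.2, 2.4]
opening: 0.0006
grip_force: 4.9
```

Emit:
arm_command:
  deltas:
    - {"dx": -0.002, "dy": 0.0, "dz": 0.0, "turn": 0.0, "grip": 0.0}
    - {"dx": -0.004, "dy": 0.0, "dz": 0.0, "turn": 0.0, "grip": 0.0}

```text
clock: 5.07
ee_pos: [0.5273, 0.0457, 0.0597]
orientation: [[0.157, 0.988, 0.003], [0.988, -0.157, 0.001], [0.002, 0.003, -1.0]]
force: [2.2, 9.6, 1.6]
opening: 0.0004
grip_force: 4.9
```

Emit:
arm_command:
  deltas:
    - {"dx": -0.002, "dy": 0.0, "dz": 0.0, "turn": 0.0, "grip": 0.0}
    - {"dx": -0.003, "dy": 0.0, "dz": 0.0, "turn": 0.0, "grip": 0.0}

```text
clock: 5.23
ee_pos: [0.5268, 0.0427, 0.0596]
orientation: [[0.158, 0.988, 0.003], [0.988, -0.158, 0.001], [0.002, 0.003, -1.0]]
force: [3.1, 10.0, 2.4]
opening: 0.0007
grip_force: 4.9
```

Emit:
arm_command:
  deltas:
    - {"dx": -0.002, "dy": 0.0, "dz": 0.0, "turn": 0.0, "grip": 0.0}
    - {"dx": -0.003, "dy": 0.0, "dz": 0.0, "turn": 0.0, "grip": 0.0}

```text
clock: 5.4
ee_pos: [0.5264, 0.04, 0.0597]
orientation: [[0.158, 0.987, 0.003], [0.987, -0.158, 0.002], [0.002, 0.003, -1.0]]
force: [4.0, 21.2, 2.3]
opening: 0.0003
grip_force: 10.9
```

Emit:
arm_command:
  deltas:
    - {"dx": -0.002, "dy": 0.0, "dz": 0.0, "turn": 0.0, "grip": 0.0}
    - {"dx": -0.003, "dy": 0.0, "dz": 0.0, "turn": 0.0, "grip": 0.0}

```text
clock: 5.57
ee_pos: [0.5265, 0.04, 0.0598]
orientation: [[0.159, 0.987, 0.005], [0.987, -0.159, 0.006], [0.007, 0.004, -1.0]]
force: [7.4, 46.1, 0.4]
opening: 0.0007
grip_force: 23.2
```

Emit:
arm_command:
  deltas:
    - {"dx": -0.001, "dy": 0.0, "dz": 0.0, "turn": 0.0, "grip": 0.0}
    - {"dx": -0.002, "dy": 0.0, "dz": 0.0, "turn": 0.0, "grip": 0.0}

```text
clock: 5.73
ee_pos: [0.5266, 0.0399, 0.0599]
orientation: [[0.159, 0.987, 0.006], [0.987, -0.159, 0.009], [0.009, 0.004, -1.0]]
force: [10.1, 62.4, -0.8]
opening: 0.0005
grip_force: 31.6
```

The core stopped dead at the predicted home position and the force rose. I'll back off and lift clear.

Emit:
arm_command:
  deltas:
    - {"dx": 0.01, "dy": 0.0, "dz": 0.0, "turn": 0.0, "grip": 0.0}
    - {"dx": 0.03, "dy": 0.0, "dz": 0.0, "turn": 0.0, "grip": 0.0}
    - {"dx": 0.06, "dy": 0.0, "dz": -0.01, "turn": 0.0, "grip": 0.0}
    - {"dx": 0.09, "dy": 0.0, "dz": -0.04, "turn": 0.0, "grip": 0.0}
    - {"dx": 0.11, "dy": 0.0, "dz": -0.08, "turn": 0.0, "grip": 0.0}
    - {"dx": 0.11, "dy": 0.0, "dz": -0.12, "turn": 0.0, "grip": 0.0}
    - {"dx": 0.11, "dy": 0.0, "dz": -0.16, "turn": 0.0, "grip": 0.0}
    - {"dx": 0.11, "dy": 0.0, "dz": -0.2, "turn": 0.0, "grip": 0.0}
    - {"dx": 0.11, "dy": 0.0, "dz": -0.24, "turn": 0.0, "grip": 0.0}
    - {"dx": 0.11, "dy": 0.0, "dz": -0.28, "turn": 0.0, "grip": 0.0}
    - {"dx": 0.11, "dy": 0.0, "dz": -0.32, "turn": 0.0, "grip": 0.0}
    - {"dx": 0.11, "dy": 0.0, "dz": -0.35, "turn": 0.0, "grip": 0.0}

```text
clock: 6.73
ee_pos: [0.5416, 0.1425, 0.4128]
orientation: [[0.157, 0.988, 0.004], [0.988, -0.157, 0.001], [0.001, 0.004, -1.0]]
force: [1.1, -0.5, 0.4]
opening: 0.0006
grip_force: 0.0
```

```bash
python3 - <<'E'
from meas import *
import pickle
st=arm.sense();a=snapshot("scene");b=snapshot("side");w=snapshot("wrist");pickle.dump((a,b,w,st),open("s1.pkl","wb"))
print(st["ee_pos"],st["clock"])
A=cv2.resize(a["pixels"][130:270,185:340],(465,420),interpolation=cv2.INTER_CUBIC)
B=cv2.resize(b["pixels"][130:290,240:335],(332,560),interpolation=cv2.INTER_CUBIC)
im=np.zeros((560,797,3),np.uint8);im[:420,:465]=A;im[:,465:]=B;save("crop1",im)
for z in(.2565,.2575,.2595):
  r=[wheel(s,(.499,-.111),z)[0] for s in(a,b)]; print(z,np.round(r,4))
E
```

```text
[0.5416144  0.14249236 0.4128418 ] 6.7333
0.2565 [[ 0.4913 -0.1108  0.0727]
 [ 0.5022 -0.1179  0.0734]]
0.2575 [[ 0.4928 -0.1108  0.0726]
 [ 0.5022 -0.1166  0.0733]]
0.2595 [[ 0.4958 -0.1105  0.0725]
 [ 0.5024 -0.114   0.0731]]
```

View pics/crop1.png

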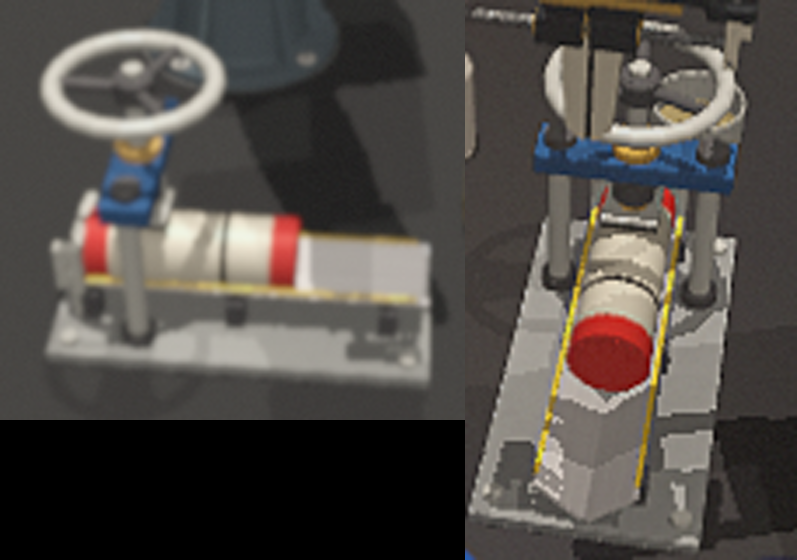

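The scene crop shows the core against the stop, with the inner red cap at crop (95,243), and the wheel hub at crop (132,70). The side crop agrees, though the gripper hides part of the wheel. Next I'll measure the spokes.

```bash
python3 - <<'E'
from meas import *
import pickle
a,b,w,st=pickle.load(open("s1.pkl","rb")); a0,b0=pickle.load(open("s0.pkl","rb"))
z=.2595
th=np.arange(0,360,5)
for n,s in(("scene",a),("side0",b0)):
    c=wheel(s,(.499,-.111),z)[0][:2]; prof=0
    for r in(.032,.04,.048,.055):
        X=np.c_[c[0]+r*np.cos(np.radians(th)),c[1]+r*np.sin(np.radians(th)),np.full(len(th),z)]
        p=proj(s,X).astype(np.float32)
        g=cv2.remap(cv2.cvtColor(s["pixels"],cv2.COLOR_RGB2GRAY),p[:,0],p[:,1],cv2.INTER_LINEAR).ravel(); print(n,r,g.tolist())
K,_=cam(w);print(K[0,0])
E
python3 to.py .500 -.111 .40 -8.9
```

```text
scene 0.032 [57, 61, 74, 90, 101, 100, 87, 74, 67, 65, 63, 61, 62, 62, 61, 64, 68, 74, 79, 83, 82, 79, 76, 72, 73, 76, 85, 96, 103, 102, 98, 89, 82, 89, 108, 127, 137, 138, 130, 117, 100, 82, 73, 70, 70, 71, 70, 71, 72, 75, 79, 85, 96, 104, 107, 104, 98, 87, 76, 71, 66, 66, 65, 67, 68, 66, 63, 57, 55, 54, 56, 57]
scene 0.04 [76, 76, 75, 85, 99, 104, 97, 84, 74, 71, 67, 64, 63, 63, 66, 72, 80, 85, 85, 81, 84, 96, 114, 131, 132, 119, 96, 91, 100, 100, 90, 86, 89, 86, 75, 74, 79, 81, 79, 75, 71, 71, 70, 72, 70, 71, 70, 70, 71, 72, 74, 85, 97, 107, 108, 100, 88, 73, 68, 66, 68, 70, 71, 71, 71, 70, 72, 68, 65, 62, 65, 72]
scene 0.048 [112, 111, 100, 84, 96, 106, 95, 77, 73, 74, 70, 64, 62, 63, 68, 79, 83, 80, 80, 88, 102, 120, 144, 156, 157, 157, 141, 109, 100, 105, 95, 89, 91, 100, 96, 87, 89, 89, 89, 85, 84, 83, 82, 80, 77, 75, 75, 74, 71, 71, 74, 83, 96, 107, 103, 89, 74, 67, 66, 69, 70, 71, 71, 70, 70, 70, 71, 71, 71, 71, 74, 97]
scene 0.055 [138, 139, 126, 105, 113, 122, 104, 90, 82, 79, 73, 69, 67, 67, 73, 81, 79, 77, 85, 96, 104, 110, 123, 145, 165, 143, 119, 99, 99, 112, 116, 117,
[... 875 characters left out ...]
2, 71, 103, 110, 109, 85, 82, 130, 166, 154, 155, 136, 68, 66, 90, 97, 106, 114, 111, 111, 110, 110, 109, 115, 129, 124, 49, 58, 61, 62, 61, 61, 61, 59, 60, 60, 61, 58, 85, 100, 74, 58, 59, 61, 59, 60, 60, 60, 62, 62, 62, 62, 62, 63, 63, 62, 64, 62]
side0 0.055 [60, 64, 62, 56, 90, 104, 88, 56, 57, 61, 59, 59, 58, 60, 55, 54, 91, 104, 103, 72, 82, 95, 149, 154, 153, 151, 96, 50, 86, 106, 117, 112, 109, 109, 109, 108, 106, 123, 148, 90, 53, 59, 62, 63, 60, 69, 77, 75, 77, 77, 88, 86, 75, 98, 68, 84, 80, 76, 79, 80, 72, 70, 65, 63, 62, 60, 58, 58, 60, 61, 62, 62]
344.18440272230214
t 6.88 pos [0.5422 0.1426 0.4111] yaw(y) -9.06 d [-0.2571 -0.0018  0.0107] F [ 0.2 -0.4 -0.8] j6 0.33 turn -0.003
```

Emit:
arm_command:
  deltas:
    - {"dx": -0.02, "dy": 0.005, "dz": 0.0, "turn": -0.12, "grip": 0.0}
    - {"dx": -0.04, "dy": 0.01, "dz": 0.0, "turn": -0.24, "grip": 0.0}
    - {"dx": -0.06, "dy": 0.02, "dz": 0.0, "turn": -0.36, "grip": 0.0}
    - {"dx": -0.08, "dy": 0.03, "dz": 0.0, "turn": -0.48, "grip": 0.0}
    - {"dx": -0.1, "dy": 0.04, "dz": 0.0, "turn": -0.6, "grip": 0.0}
    - {"dx": -0.12, "dy": 0.05, "dz": 0.0, "turn": -0.72, "grip": 0.0}
    - {"dx": -0.14, "dy": 0.06, "dz": 0.0, "turn": -0.84, "grip": 0.0}
    - {"dx": -0.16, "dy": 0.069, "dz": 0.0, "turn": -0.96, "grip": 0.0}
    - {"dx": -0.18, "dy": 0.069, "dz": 0.0, "turn": -1.08, "grip": 0.0}
    - {"dx": -0.2, "dy": 0.069, "dz": 0.0, "turn": -1.2, "grip": 0.0}
    - {"dx": -0.211, "dy": 0.069, "dz": 0.0, "turn": -1.32, "grip": 0.0}
    - {"dx": -0.211, "dy": 0.069, "dz": 0.0, "turn": -1.44, "grip": 0.0}

```text
clock: 7.88
ee_pos: [0.576, -0.0786, 0.407]
orientation: [[-0.96, 0.281, -0.003], [0.281, 0.96, 0.0], [0.002, -0.001, -1.0]]
force: [-0.1, -0.3, 0.0]
opening: 0.0005
grip_force: 0.0
```

Emit:
arm_command:
  deltas:
    - {"dx": 0.0, "dy": 0.0, "dz": 0.0, "turn": -0.12, "grip": 0.0}
    - {"dx": 0.0, "dy": 0.0, "dz": 0.0, "turn": -0.24, "grip": 0.0}
    - {"dx": 0.0, "dy": 0.0, "dz": 0.0, "turn": -0.36, "grip": 0.0}
    - {"dx": 0.0, "dy": 0.0, "dz": 0.0, "turn": -0.48, "grip": 0.0}
    - {"dx": 0.0, "dy": 0.0, "dz": 0.0, "turn": -0.6, "grip": 0.0}
    - {"dx": 0.0, "dy": 0.0, "dz": 0.0, "turn": -0.72, "grip": 0.0}
    - {"dx": 0.0, "dy": 0.0, "dz": 0.0, "turn": -0.72, "grip": 0.0}

```text
clock: 8.47
ee_pos: [0.5764, -0.0765, 0.4072]
orientation: [[-0.906, -0.423, -0.002], [-0.423, 0.906, 0.0], [0.002, 0.001, -1.0]]
force: [0.2, -0.3, 0.6]
opening: 0.0007
grip_force: 0.0
```

```bash
cat > wv.py <<'E'
import sys
from meas import *
st=arm.sense();w=snapshot("wrist");b=snapshot("side");a=snapshot("scene")
if len(sys.argv)>1: save(sys.argv[1],w["pixels"])
for z in(.25,.255,.26):
    print(z,"wrist",np.round(wheel(w,(.5,-.112),z,st)[0],4),"scene",np.round(wheel(a,(.5,-.112),z)[0],4),"side",np.round(wheel(b,(.5,-.112),z)[0],4))
E
python3 wv.py w2; python3 to.py .500 -.112 .24 115
```

```text
0.25 wrist [ 0.5019 -0.1114  0.0727] scene [ 0.4845 -0.1116  0.0729] side [ 0.4998 -0.1277  0.0713]
0.255 wrist [ 0.5016 -0.1104  0.0725] scene [ 0.4919 -0.1112  0.0725] side [ 0.5001 -0.1211  0.071 ]
0.26 wrist [ 0.5012 -0.1092  0.0724] scene [ 0.4995 -0.1107  0.072 ] side [ 0.5004 -0.1147  0.0706]
t 8.62 pos [ 0.5766 -0.0765  0.4079] yaw(y) 114.46 d [ 0.0843 -0.0007  0.168 ] F [ 0.9 -0.1 -0. ] j6 -2.21 turn -0.009
```

View pics/w2.png

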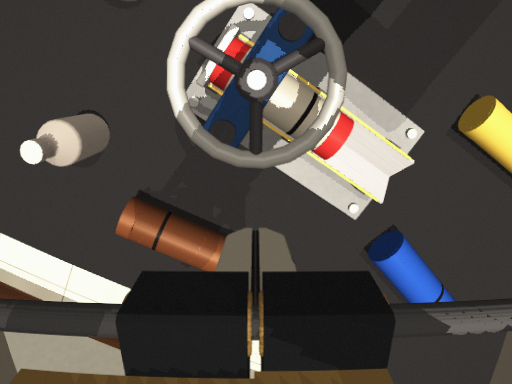

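The wrist view shows the hub at (257,80) with spokes toward (255,150), (205,45) and (320,45). The gap straight above the hub is where the closed fingers go in.

Emit:
arm_command:
  deltas:
    - {"dx": 0.04, "dy": 0.0, "dz": 0.02, "turn": 0.0, "grip": 0.0}
    - {"dx": 0.08, "dy": 0.0, "dz": 0.04, "turn": 0.0, "grip": 0.0}
    - {"dx": 0.11, "dy": 0.0, "dz": 0.06, "turn": 0.0, "grip": 0.0}
    - {"dx": 0.125, "dy": 0.001, "dz": 0.08, "turn": 0.0, "grip": 0.0}
    - {"dx": 0.125, "dy": 0.001, "dz": 0.09, "turn": 0.0, "grip": 0.0}
    - {"dx": 0.125, "dy": 0.001, "dz": 0.1, "turn": 0.0, "grip": 0.0}
    - {"dx": 0.125, "dy": 0.001, "dz": 0.115, "turn": 0.0, "grip": 0.0}
    - {"dx": 0.125, "dy": 0.001, "dz": 0.13, "turn": 0.0, "grip": 0.0}
    - {"dx": 0.125, "dy": 0.001, "dz": 0.145, "turn": 0.0, "grip": 0.0}
    - {"dx": 0.125, "dy": 0.001, "dz": 0.16, "turn": 0.0, "grip": 0.0}
    - {"dx": 0.125, "dy": 0.001, "dz": 0.178, "turn": 0.0, "grip": 0.0}
    - {"dx": 0.125, "dy": 0.001, "dz": 0.178, "turn": 0.0, "grip": 0.0}

```text
clock: 9.62
ee_pos: [0.4628, -0.1269, 0.2279]
orientation: [[-0.909, -0.417, -0.004], [-0.417, 0.909, 0.002], [0.003, 0.003, -1.0]]
force: [-0.4, 0.3, -0.8]
opening: 0.0006
grip_force: 0.0
```

```bash
python3 to.py .463 -.128 .23 115
cat > arc.py <<'E'
# rows for an arc round C: args: phi_now phi_step n ; deltas from the current commanded pose ~ ideal point at phi_now
import sys
from h import *
phi,step,n=map(float,sys.argv[1:4]);C=np.array([.5008,-.1105]);r=.0415
R=np.array(arm.sense()["orientation"])
x=R[:2,0];y=R[:2,1];p0=np.array([np.cos(np.radians(phi)),np.sin(np.radians(phi))])
for i in range(1,int(n)+1):
    q=np.radians(phi+step*i);d=r*(np.array([np.cos(q),np.sin(q)])-p0)
    print("%.4f %.4f %.3f"%(d@x,d@y,-np.radians(step*i)))
E
python3 arc.py 205 -5 12
```

```text
t 9.62 pos [ 0.4628 -0.1269  0.2279] yaw(y) 114.67 d [ 0.0003 -0.0011 -0.0021] F [-0.4  0.3 -0.8] j6 -2.37 turn -0.006
-0.0001 0.0036 0.087
-0.0006 0.0072 0.175
-0.0014 0.0107 0.262
-0.0024 0.0142 0.349
-0.0038 0.0176 0.436
-0.0054 0.0208 0.524
-0.0074 0.0238 0.611
-0.0096 0.0267 0.698
-0.0120 0.0294 0.785
-0.0146 0.0319 0.873
-0.0175 0.0341 0.960
-0.0205 0.0361 1.047
```

Emit:
arm_command:
  deltas:
    - {"dx": 0.0, "dy": 0.0036, "dz": 0.0, "turn": 0.087, "grip": 0.0}
    - {"dx": -0.0006, "dy": 0.0072, "dz": 0.0, "turn": 0.175, "grip": 0.0}
    - {"dx": -0.0014, "dy": 0.0107, "dz": 0.0, "turn": 0.262, "grip": 0.0}
    - {"dx": -0.0024, "dy": 0.0142, "dz": 0.0, "turn": 0.349, "grip": 0.0}
    - {"dx": -0.0038, "dy": 0.0176, "dz": 0.0, "turn": 0.436, "grip": 0.0}
    - {"dx": -0.0054, "dy": 0.0208, "dz": 0.0, "turn": 0.524, "grip": 0.0}
    - {"dx": -0.0074, "dy": 0.0238, "dz": 0.0, "turn": 0.611, "grip": 0.0}
    - {"dx": -0.0096, "dy": 0.0267, "dz": 0.0, "turn": 0.698, "grip": 0.0}
    - {"dx": -0.012, "dy": 0.0294, "dz": 0.0, "turn": 0.785, "grip": 0.0}
    - {"dx": -0.0146, "dy": 0.0319, "dz": 0.0, "turn": 0.873, "grip": 0.0}
    - {"dx": -0.0175, "dy": 0.0341, "dz": 0.0, "turn": 0.96, "grip": 0.0}
    - {"dx": -0.0205, "dy": 0.0361, "dz": 0.0, "turn": 1.047, "grip": 0.0}

```text
clock: 10.62
ee_pos: [0.4671, -0.0863, 0.2313]
orientation: [[-0.813, 0.582, -0.0], [0.582, 0.813, -0.001], [-0.0, -0.001, -1.0]]
force: [-3.0, -2.9, -1.4]
opening: 0.0004
grip_force: 1.7
```

```bash
cat > ph.py <<'E'
from h import *
st=arm.sense();d=np.array(st["ee_pos"])[:2]-[.5008,-.1105];p=np.arctan2(d[1],d[0]);f=np.array(st["force"])
print("t",st["clock"],"phi",np.degrees(p)%360,"r",np.hypot(*d),"Ftan",f[:2]@[-np.sin(p),np.cos(p)],"Frad",f[:2]@[np.cos(p),np.sin(p)],"Fz",f[2],"j6",st["joint_pos"][5])
E
python3 ph.py
```

```text
t 10.6167 phi 144.3485480694812 r 0.04146749202167047 Ftan 4.140759409887237 Frad 0.7275978625489998 Fz -1.3677696224314295 j6 -1.229927006694523
```

Emit:
arm_command:
  deltas:
    - {"dx": 0.0, "dy": 0.0036, "dz": 0.0, "turn": 0.087, "grip": 0.0}
    - {"dx": -0.0006, "dy": 0.0072, "dz": 0.0, "turn": 0.175, "grip": 0.0}
    - {"dx": -0.0014, "dy": 0.0107, "dz": 0.0, "turn": 0.262, "grip": 0.0}
    - {"dx": -0.0024, "dy": 0.0142, "dz": 0.0, "turn": 0.349, "grip": 0.0}
    - {"dx": -0.0038, "dy": 0.0176, "dz": 0.0, "turn": 0.436, "grip": 0.0}
    - {"dx": -0.0054, "dy": 0.0208, "dz": 0.0, "turn": 0.524, "grip": 0.0}
    - {"dx": -0.0074, "dy": 0.0238, "dz": 0.0, "turn": 0.611, "grip": 0.0}
    - {"dx": -0.0096, "dy": 0.0267, "dz": 0.0, "turn": 0.698, "grip": 0.0}
    - {"dx": -0.012, "dy": 0.0294, "dz": 0.0, "turn": 0.785, "grip": 0.0}
    - {"dx": -0.0146, "dy": 0.0319, "dz": 0.0, "turn": 0.873, "grip": 0.0}
    - {"dx": -0.0175, "dy": 0.0341, "dz": 0.0, "turn": 0.96, "grip": 0.0}
    - {"dx": -0.0205, "dy": 0.0361, "dz": 0.0, "turn": 1.047, "grip": 0.0}

```text
clock: 11.62
ee_pos: [0.5044, -0.0681, 0.231]
orientation: [[0.097, 0.995, -0.001], [0.995, -0.097, 0.0], [0.0, -0.002, -1.0]]
force: [-3.1, 0.4, -2.6]
opening: 0.0004
grip_force: 1.6
```

```bash
python3 ph.py
```

```text
t 11.6167 phi 85.13697381794334 r 0.042551543923017986 Ftan 3.1231373004458076 Frad 0.16670328068119755 Fz -2.5900657081919793 j6 -0.12902324985413904
```

Emit:
arm_command:
  deltas:
    - {"dx": 0.0, "dy": 0.0036, "dz": 0.0, "turn": 0.087, "grip": 0.0}
    - {"dx": -0.0006, "dy": 0.0072, "dz": 0.0, "turn": 0.175, "grip": 0.0}
    - {"dx": -0.0014, "dy": 0.0107, "dz": 0.0, "turn": 0.262, "grip": 0.0}
    - {"dx": -0.0024, "dy": 0.0142, "dz": 0.0, "turn": 0.349, "grip": 0.0}
    - {"dx": -0.0038, "dy": 0.0176, "dz": 0.0, "turn": 0.436, "grip": 0.0}
    - {"dx": -0.0054, "dy": 0.0208, "dz": 0.0, "turn": 0.524, "grip": 0.0}

```text
clock: 12.12
ee_pos: [0.5248, -0.0752, 0.231]
orientation: [[0.582, 0.813, -0.001], [0.813, -0.582, 0.001], [0.0, -0.001, -1.0]]
force: [-2.0, 2.6, -2.6]
opening: 0.0008
grip_force: 1.6
```

```bash
python3 ph.py
```

```text
t 12.1167 phi 55.80192301909054 r 0.04273180323274459 Ftan 3.113263052455115 Frad 1.0522683554076633 Fz -2.551454131301297 j6 0.389955833716839
```

Emit:
arm_command:
  deltas:
    - {"dx": 0.0, "dy": 0.0036, "dz": 0.0, "turn": 0.087, "grip": 0.0}
    - {"dx": -0.0006, "dy": 0.0072, "dz": 0.0, "turn": 0.175, "grip": 0.0}
    - {"dx": -0.0014, "dy": 0.0107, "dz": 0.0, "turn": 0.262, "grip": 0.0}
    - {"dx": -0.0024, "dy": 0.0142, "dz": 0.0, "turn": 0.349, "grip": 0.0}
    - {"dx": -0.0038, "dy": 0.0176, "dz": 0.0, "turn": 0.436, "grip": 0.0}
    - {"dx": -0.0054, "dy": 0.0208, "dz": 0.0, "turn": 0.524, "grip": 0.0}

```text
clock: 12.62
ee_pos: [0.5392, -0.0916, 0.2312]
orientation: [[0.911, 0.413, 0.0], [0.413, -0.911, 0.001], [0.001, -0.001, -1.0]]
force: [0.2, 3.0, -2.5]
opening: 0.0006
grip_force: 1.7
```

```bash
python3 ph.py
```

```text
t 12.6167 phi 26.259021775593055 r 0.04280439649367634 Ftan 2.580436729259108 Frad 1.4670109102971263 Fz -2.5091019293409103 j6 0.890274180117169
```

Emit:
arm_command:
  deltas:
    - {"dx": 0.0, "dy": 0.0036, "dz": 0.0, "turn": 0.087, "grip": 0.0}
    - {"dx": -0.0006, "dy": 0.0072, "dz": 0.0, "turn": 0.175, "grip": 0.0}
    - {"dx": -0.0014, "dy": 0.0107, "dz": 0.0, "turn": 0.262, "grip": 0.0}
    - {"dx": -0.0024, "dy": 0.0142, "dz": 0.0, "turn": 0.349, "grip": 0.0}
    - {"dx": -0.0038, "dy": 0.0176, "dz": 0.0, "turn": 0.436, "grip": 0.0}
    - {"dx": -0.0054, "dy": 0.0208, "dz": 0.0, "turn": 0.524, "grip": 0.0}

```text
clock: 13.12
ee_pos: [0.5434, -0.113, 0.2314]
orientation: [[0.995, -0.098, 0.002], [-0.098, -0.995, 0.001], [0.002, -0.001, -1.0]]
force: [2.7, 2.8, -2.9]
opening: 0.0006
grip_force: 1.8
```

```bash
python3 ph.py
```

```text
t 13.1167 phi 356.6757738893173 r 0.04265326158029704 Ftan 2.9325287044786115 Frad 2.551835270664129 Fz -2.9240494131909385 j6 1.3788447665590886
```

Emit:
arm_command:
  deltas:
    - {"dx": 0.0, "dy": 0.0036, "dz": 0.0, "turn": 0.087, "grip": 0.0}
    - {"dx": -0.0006, "dy": 0.0072, "dz": 0.0, "turn": 0.175, "grip": 0.0}
    - {"dx": -0.0014, "dy": 0.0107, "dz": 0.0, "turn": 0.262, "grip": 0.0}
    - {"dx": -0.0024, "dy": 0.0142, "dz": 0.0, "turn": 0.349, "grip": 0.0}
    - {"dx": -0.0038, "dy": 0.0176, "dz": 0.0, "turn": 0.436, "grip": 0.0}
    - {"dx": -0.0054, "dy": 0.0208, "dz": 0.0, "turn": 0.524, "grip": 0.0}

```text
clock: 13.62
ee_pos: [0.5364, -0.1336, 0.2316]
orientation: [[0.813, -0.583, 0.003], [-0.583, -0.813, -0.0], [0.002, -0.002, -1.0]]
force: [3.7, 1.4, -2.1]
opening: 0.0004
grip_force: 2.0
```

```bash
python3 ph.py
```

```text
t 13.6167 phi 327.0138768740038 r 0.04241062580320996 Ftan 3.203201639649317 Frad 2.3352004745742834 Fz -2.116398493313541 j6 1.863782060628593
```

Emit:
arm_command:
  deltas:
    - {"dx": 0.0, "dy": 0.0036, "dz": 0.0, "turn": 0.087, "grip": 0.0}
    - {"dx": -0.0006, "dy": 0.0072, "dz": 0.0, "turn": 0.175, "grip": 0.0}
    - {"dx": -0.0014, "dy": 0.0107, "dz": 0.0, "turn": 0.262, "grip": 0.0}
    - {"dx": -0.0024, "dy": 0.0142, "dz": 0.0, "turn": 0.349, "grip": 0.0}
    - {"dx": -0.0038, "dy": 0.0176, "dz": 0.0, "turn": 0.436, "grip": 0.0}
    - {"dx": -0.0054, "dy": 0.0208, "dz": 0.0, "turn": 0.524, "grip": 0.0}

```text
clock: 14.12
ee_pos: [0.52, -0.1479, 0.2317]
orientation: [[0.412, -0.911, 0.003], [-0.911, -0.412, -0.001], [0.002, -0.003, -1.0]]
force: [3.4, -1.8, -2.5]
opening: 0.0008
grip_force: 2.3
```

```bash
python3 ph.py
```

```text
t 14.1167 phi 297.1695805549323 r 0.042069255458240695 Ftan 2.1968275212313433 Frad 3.1736217437254175 Fz -2.469974411183421 j6 2.353558918028057
```

Emit:
arm_command:
  deltas:
    - {"dx": 0.0, "dy": -0.004, "dz": 0.0, "turn": 0.0, "grip": 0.0}
    - {"dx": 0.0, "dy": -0.007, "dz": -0.005, "turn": 0.0, "grip": 0.0}
    - {"dx": 0.0, "dy": -0.007, "dz": -0.03, "turn": 0.0, "grip": 0.0}
    - {"dx": 0.0, "dy": -0.007, "dz": -0.07, "turn": 0.0, "grip": 0.0}
    - {"dx": 0.0, "dy": -0.007, "dz": -0.11, "turn": 0.0, "grip": 0.0}
    - {"dx": -0.01, "dy": -0.02, "dz": -0.14, "turn": -0.12, "grip": 0.0}
    - {"dx": -0.02, "dy": -0.04, "dz": -0.175, "turn": -0.24, "grip": 0.0}
    - {"dx": -0.03, "dy": -0.06, "dz": -0.175, "turn": -0.36, "grip": 0.0}
    - {"dx": -0.042, "dy": -0.082, "dz": -0.175, "turn": -0.48, "grip": 0.0}
    - {"dx": -0.042, "dy": -0.082, "dz": -0.175, "turn": -0.6, "grip": 0.0}
    - {"dx": -0.042, "dy": -0.082, "dz": -0.175, "turn": -0.72, "grip": 0.0}
    - {"dx": -0.042, "dy": -0.082, "dz": -0.175, "turn": -0.84, "grip": 0.0}

```text
clock: 15.12
ee_pos: [0.5758, -0.0742, 0.4063]
orientation: [[0.958, -0.287, 0.0], [-0.287, -0.958, 0.0], [0.0, -0.0, -1.0]]
force: [0.5, -0.8, 0.0]
opening: 0.0005
grip_force: 0.0
```

Emit:
arm_command:
  deltas:
    - {"dx": 0.0, "dy": 0.0, "dz": 0.0, "turn": -0.12, "grip": 0.0}
    - {"dx": 0.0, "dy": 0.0, "dz": 0.0, "turn": -0.24, "grip": 0.0}
    - {"dx": 0.0, "dy": 0.0, "dz": 0.0, "turn": -0.36, "grip": 0.0}
    - {"dx": 0.0, "dy": 0.0, "dz": 0.0, "turn": -0.48, "grip": 0.0}
    - {"dx": 0.0, "dy": 0.0, "dz": 0.0, "turn": -0.6, "grip": 0.0}
    - {"dx": 0.0, "dy": 0.0, "dz": 0.0, "turn": -0.72, "grip": 0.0}
    - {"dx": 0.0, "dy": 0.0, "dz": 0.0, "turn": -0.84, "grip": 0.0}
    - {"dx": 0.0, "dy": 0.0, "dz": 0.0, "turn": -0.96, "grip": 0.0}
    - {"dx": 0.0, "dy": 0.0, "dz": 0.0, "turn": -1.08, "grip": 0.0}
    - {"dx": 0.0, "dy": 0.0, "dz": 0.0, "turn": -1.2, "grip": 0.0}
    - {"dx": 0.0, "dy": 0.0, "dz": 0.0, "turn": -1.32, "grip": 0.0}
    - {"dx": 0.0, "dy": 0.0, "dz": 0.0, "turn": -1.44, "grip": 0.0}

```text
clock: 16.12
ee_pos: [0.5756, -0.0747, 0.4065]
orientation: [[0.41, 0.912, 0.0], [0.912, -0.41, 0.0], [0.0, 0.0, -1.0]]
force: [-0.3, -0.8, -0.1]
opening: 0.0008
grip_force: 0.0
```

Emit:
arm_command:
  deltas:
    - {"dx": 0.0, "dy": 0.0, "dz": 0.0, "turn": -0.12, "grip": 0.0}
    - {"dx": 0.0, "dy": 0.0, "dz": 0.0, "turn": -0.24, "grip": 0.0}
    - {"dx": 0.0, "dy": 0.0, "dz": 0.0, "turn": -0.36, "grip": 0.0}
    - {"dx": 0.0, "dy": 0.0, "dz": 0.0, "turn": -0.48, "grip": 0.0}
    - {"dx": 0.0, "dy": 0.0, "dz": 0.0, "turn": -0.6, "grip": 0.0}
    - {"dx": 0.0, "dy": 0.0, "dz": 0.0, "turn": -0.72, "grip": 0.0}
    - {"dx": 0.0, "dy": 0.0, "dz": 0.0, "turn": -0.84, "grip": 0.0}
    - {"dx": 0.0, "dy": 0.0, "dz": 0.0, "turn": -0.96, "grip": 0.0}
    - {"dx": 0.0, "dy": 0.0, "dz": 0.0, "turn": -1.08, "grip": 0.0}
    - {"dx": 0.0, "dy": 0.0, "dz": 0.0, "turn": -1.2, "grip": 0.0}
    - {"dx": 0.0, "dy": 0.0, "dz": 0.0, "turn": -1.32, "grip": 0.0}
    - {"dx": 0.0, "dy": 0.0, "dz": 0.0, "turn": -1.44, "grip": 0.0}

```text
clock: 17.12
ee_pos: [0.5756, -0.0746, 0.4065]
orientation: [[-0.851, 0.526, 0.0], [0.526, 0.851, 0.0], [-0.0, 0.0, -1.0]]
force: [-0.6, 0.7, -1.0]
opening: 0.0001
grip_force: 0.0
```

```bash
python3 to.py .577 -.076 .407 115
```

```text
t 17.12 pos [ 0.5756 -0.0746  0.4065] yaw(y) 58.29 d [-0.0019 -0.0004 -0.0005] F [-0.6  0.7 -1. ] j6 -1.23 turn -0.99
```

Emit:
arm_command:
  deltas:
    - {"dx": 0.0, "dy": 0.0, "dz": 0.0, "turn": -0.12, "grip": 0.0}
    - {"dx": 0.0, "dy": 0.0, "dz": 0.0, "turn": -0.24, "grip": 0.0}
    - {"dx": 0.0, "dy": 0.0, "dz": 0.0, "turn": -0.36, "grip": 0.0}
    - {"dx": 0.0, "dy": 0.0, "dz": 0.0, "turn": -0.48, "grip": 0.0}
    - {"dx": 0.0, "dy": 0.0, "dz": 0.0, "turn": -0.6, "grip": 0.0}
    - {"dx": 0.0, "dy": 0.0, "dz": 0.0, "turn": -0.72, "grip": 0.0}
    - {"dx": 0.0, "dy": 0.0, "dz": 0.0, "turn": -0.84, "grip": 0.0}
    - {"dx": 0.0, "dy": 0.0, "dz": 0.0, "turn": -0.96, "grip": 0.0}
    - {"dx": 0.0, "dy": 0.0, "dz": 0.0, "turn": -0.99, "grip": 0.0}
    - {"dx": 0.0, "dy": 0.0, "dz": 0.0, "turn": -0.99, "grip": 0.0}

```text
clock: 17.95
ee_pos: [0.5756, -0.0747, 0.4064]
orientation: [[-0.908, -0.418, 0.0], [-0.418, 0.908, 0.0], [-0.0, -0.0, -1.0]]
force: [0.2, 0.2, -0.5]
opening: 0.0003
grip_force: 0.0
```

```bash
python3 - <<'E'
from meas import *
import pickle
st=arm.sense();w=snapshot("wrist");a=snapshot("scene");b=snapshot("side");pickle.dump((a,b,w,st),open("s2.pkl","wb"))
print(st["ee_pos"])
a0,b0=pickle.load(open("s0.pkl","rb"))
for z in(.245,.25,.255):print(z,np.round([wheel(a,(.5,-.111),z)[0],wheel(w,(.5,-.111),z,st)[0]],4))
# polar profile in wrist
z=.251;c=wheel(w,(.5,-.111),z,st)[0][:2];th=np.arange(0,360,5)
for r in(.04,.048):
    X=np.c_[c[0]+r*np.cos(np.radians(th)),c[1]+r*np.sin(np.radians(th)),np.full(72,z)];p=proj(w,X,st).astype(np.float32)
    print(cv2.remap(w["pixels"].max(2),p[:,0],p[:,1],cv2.INTER_LINEAR).ravel().tolist())
ims=[cv2.resize(s[200-62:280-62+20,190:240] if 0 else s,(400,520),interpolation=cv2.INTER_CUBIC) for s in(a["pixels"][140:244,190:270],b["pixels"][135:239,252:332])]
save("crop2",np.hstack(ims))
E
```

```text
[ 0.57559494 -0.07469401  0.40641233]
0.245 [[ 0.4889 -0.1113  0.0727]
 [ 0.5023 -0.109   0.0735]]
0.25 [[ 0.4963 -0.1109  0.0722]
 [ 0.5019 -0.1084  0.0732]]
0.255 [[ 0.5038 -0.1105  0.0718]
 [ 0.5016 -0.1076  0.0728]]
[72, 73, 70, 68, 41, 46, 40, 91, 90, 177, 108, 106, 120, 130, 137, 142, 147, 154, 155, 151, 148, 143, 139, 126, 126, 167, 89, 91, 91, 58, 85, 97, 65, 74, 75, 82, 82, 162, 147, 77, 84, 98, 124, 137, 251, 183, 227, 241, 248, 241, 244, 83, 108, 108, 76, 244, 234, 212, 166, 223, 186, 78, 89, 112, 87, 75, 74, 71, 72, 71, 69, 70]
[51, 70, 62, 90, 39, 46, 40, 90, 90, 91, 154, 127, 108, 123, 133, 142, 142, 152, 153, 150, 146, 138, 120, 177, 89, 90, 90, 91, 90, 65, 42, 44, 68, 70, 44, 46, 37, 76, 75, 76, 123, 123, 122, 123, 125, 80, 232, 253, 252, 252, 234, 150, 98, 111, 95, 228, 196, 184, 175, 105, 145, 214, 122, 122, 95, 79, 90, 71, 44, 43, 46, 45]
```

View pics/crop2.png

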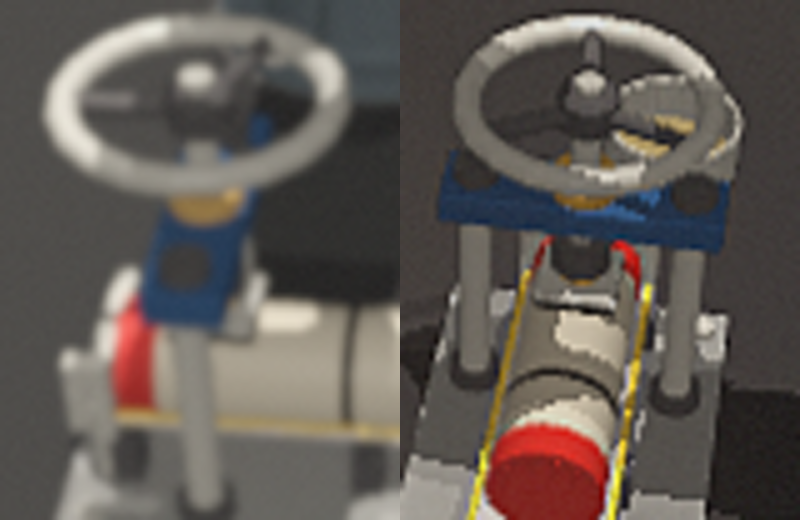

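The crop shows the core still home with its cap at the stop, at (135,350), and the pad over the core at (585,290). The spokes are again at 25/145/265°, so the wheel has turned 240° (8 mm). I'll touch the rim lightly to get its height.

Emit:
arm_command:
  deltas:
    - {"dx": 0.04, "dy": 0.0, "dz": 0.0, "turn": 0.0, "grip": 0.0}
    - {"dx": 0.08, "dy": 0.0, "dz": 0.0, "turn": 0.0, "grip": 0.0}
    - {"dx": 0.12, "dy": 0.0, "dz": 0.02, "turn": 0.0, "grip": 0.0}
    - {"dx": 0.155, "dy": -0.001, "dz": 0.05, "turn": 0.0, "grip": 0.0}
    - {"dx": 0.155, "dy": -0.001, "dz": 0.08, "turn": 0.0, "grip": 0.0}
    - {"dx": 0.155, "dy": -0.001, "dz": 0.11, "turn": 0.0, "grip": 0.0}
    - {"dx": 0.155, "dy": -0.001, "dz": 0.13, "turn": 0.0, "grip": 0.0}
    - {"dx": 0.155, "dy": -0.001, "dz": 0.138, "turn": 0.0, "grip": 0.0}
    - {"dx": 0.155, "dy": -0.001, "dz": 0.138, "turn": 0.0, "grip": 0.0}

```text
clock: 18.85
ee_pos: [0.4341, -0.1402, 0.2666]
orientation: [[-0.91, -0.414, -0.002], [-0.414, 0.91, 0.001], [0.002, 0.002, -1.0]]
force: [-0.1, -0.4, 0.7]
opening: 0.0005
grip_force: 0.0
```

Emit:
arm_command:
  deltas:
    - {"dx": 0.0, "dy": 0.0, "dz": 0.002, "turn": 0.0, "grip": 0.0}
    - {"dx": 0.0, "dy": 0.0, "dz": 0.004, "turn": 0.0, "grip": 0.0}
    - {"dx": 0.0, "dy": 0.0, "dz": 0.004, "turn": 0.0, "grip": 0.0}

```text
clock: 19.1
ee_pos: [0.435, -0.1405, 0.2644]
orientation: [[-0.91, -0.414, 0.001], [-0.414, 0.91, -0.001], [-0.001, -0.001, -1.0]]
force: [0.2, 0.4, 0.4]
opening: 0.0003
grip_force: 0.0
```

Emit:
arm_command:
  deltas:
    - {"dx": 0.0, "dy": 0.0, "dz": 0.001, "turn": 0.0, "grip": 0.0}
    - {"dx": 0.0, "dy": 0.0, "dz": 0.002, "turn": 0.0, "grip": 0.0}
    - {"dx": 0.0, "dy": 0.0, "dz": 0.002, "turn": 0.0, "grip": 0.0}

```text
clock: 19.35
ee_pos: [0.4346, -0.1405, 0.2618]
orientation: [[-0.91, -0.414, 0.0], [-0.414, 0.91, -0.0], [-0.0, -0.0, -1.0]]
force: [0.7, 0.3, -0.0]
opening: 0.0005
grip_force: 0.0
```

Emit:
arm_command:
  deltas:
    - {"dx": 0.0, "dy": 0.0, "dz": 0.001, "turn": 0.0, "grip": 0.0}
    - {"dx": 0.0, "dy": 0.0, "dz": 0.001, "turn": 0.0, "grip": 0.0}

```text
clock: 19.52
ee_pos: [0.4345, -0.1405, 0.2606]
orientation: [[-0.91, -0.414, 0.0], [-0.414, 0.91, -0.0], [-0.0, -0.0, -1.0]]
force: [-1.7, -0.0, 0.2]
opening: 0.0002
grip_force: 0.0
```

Emit:
arm_command:
  deltas:
    - {"dx": 0.0, "dy": 0.0, "dz": 0.001, "turn": 0.0, "grip": 0.0}
    - {"dx": 0.0, "dy": 0.0, "dz": 0.001, "turn": 0.0, "grip": 0.0}

```text
clock: 19.68
ee_pos: [0.4344, -0.1404, 0.2595]
orientation: [[-0.91, -0.414, -0.0], [-0.414, 0.91, 0.0], [0.0, 0.0, -1.0]]
force: [-0.6, 0.4, 0.3]
opening: 0.0005
grip_force: 0.0
```

Emit:
arm_command:
  deltas:
    - {"dx": 0.0, "dy": 0.0, "dz": 0.001, "turn": 0.0, "grip": 0.0}
    - {"dx": 0.0, "dy": 0.0, "dz": 0.001, "turn": 0.0, "grip": 0.0}

```text
clock: 19.85
ee_pos: [0.4346, -0.1405, 0.2593]
orientation: [[-0.91, -0.414, 0.0], [-0.414, 0.91, -0.0], [-0.0, -0.0, -1.0]]
force: [-2.9, 0.8, 7.2]
opening: 0.0004
grip_force: 3.4
```

Rim contact is at z = 0.2594, so the wheel is at 0.2514, about 0.6 mm past pad contact. About 165° more is needed. I'll go back into the gap.

Emit:
arm_command:
  deltas:
    - {"dx": 0.0, "dy": 0.0, "dz": -0.02, "turn": 0.0, "grip": 0.0}
    - {"dx": 0.0, "dy": 0.0, "dz": -0.045, "turn": 0.0, "grip": 0.0}
    - {"dx": -0.015, "dy": 0.0, "dz": -0.045, "turn": 0.0, "grip": 0.0}
    - {"dx": -0.031, "dy": 0.0, "dz": -0.045, "turn": 0.0, "grip": 0.0}
    - {"dx": -0.031, "dy": 0.0, "dz": -0.04, "turn": 0.0, "grip": 0.0}
    - {"dx": -0.031, "dy": 0.0, "dz": -0.02, "turn": 0.0, "grip": 0.0}
    - {"dx": -0.031, "dy": 0.0, "dz": 0.0, "turn": 0.0, "grip": 0.0}
    - {"dx": -0.031, "dy": 0.0, "dz": 0.015, "turn": 0.0, "grip": 0.0}
    - {"dx": -0.031, "dy": 0.0, "dz": 0.033, "turn": 0.0, "grip": 0.0}
    - {"dx": -0.031, "dy": 0.0, "dz": 0.033, "turn": 0.0, "grip": 0.0}

```text
clock: 20.68
ee_pos: [0.4606, -0.1272, 0.2224]
orientation: [[-0.91, -0.414, -0.005], [-0.414, 0.91, 0.002], [0.004, 0.004, -1.0]]
force: [0.1, -0.2, -0.5]
opening: 0.0002
grip_force: 0.0
```

```bash
python3 ph.py
```

```text
t 20.6833 phi 202.57822168428848 r 0.043502646570241776 Ftan 0.19064746167106553 Frad 0.02299053129935703 Fz -0.508823030150377 j6 -2.3648198485658494
```

Emit:
arm_command:
  deltas:
    - {"dx": -0.002, "dy": 0.0036, "dz": 0.0, "turn": 0.087, "grip": 0.0}
    - {"dx": -0.0026, "dy": 0.0072, "dz": 0.0, "turn": 0.175, "grip": 0.0}
    - {"dx": -0.0034, "dy": 0.0107, "dz": 0.0, "turn": 0.262, "grip": 0.0}
    - {"dx": -0.0044, "dy": 0.0142, "dz": 0.0, "turn": 0.349, "grip": 0.0}
    - {"dx": -0.0058, "dy": 0.0176, "dz": 0.0, "turn": 0.436, "grip": 0.0}
    - {"dx": -0.0074, "dy": 0.0208, "dz": 0.0, "turn": 0.524, "grip": 0.0}
    - {"dx": -0.0094, "dy": 0.0238, "dz": 0.0, "turn": 0.611, "grip": 0.0}
    - {"dx": -0.0116, "dy": 0.0267, "dz": 0.0, "turn": 0.698, "grip": 0.0}
    - {"dx": -0.014, "dy": 0.0294, "dz": 0.0, "turn": 0.785, "grip": 0.0}
    - {"dx": -0.0166, "dy": 0.0319, "dz": 0.0, "turn": 0.873, "grip": 0.0}
    - {"dx": -0.0195, "dy": 0.0341, "dz": 0.0, "turn": 0.96, "grip": 0.0}
    - {"dx": -0.0225, "dy": 0.0361, "dz": 0.0, "turn": 1.047, "grip": 0.0}

```text
clock: 21.68
ee_pos: [0.4673, -0.0859, 0.2259]
orientation: [[-0.812, 0.584, -0.002], [0.584, 0.812, -0.001], [0.001, -0.002, -1.0]]
force: [-2.8, -5.2, -1.5]
opening: 0.0004
grip_force: 2.1
```

```bash
python3 ph.py
```

```text
t 21.6833 phi 143.71824859758794 r 0.04153721161855115 Ftan 5.848292825233329 Frad -0.7944421894193111 Fz -1.4598835480249974 j6 -1.2251798853261766
```

Emit:
arm_command:
  deltas:
    - {"dx": 0.0, "dy": 0.0036, "dz": 0.0, "turn": 0.087, "grip": 0.0}
    - {"dx": -0.0006, "dy": 0.0072, "dz": 0.0, "turn": 0.175, "grip": 0.0}
    - {"dx": -0.0014, "dy": 0.0107, "dz": 0.0, "turn": 0.262, "grip": 0.0}
    - {"dx": -0.0024, "dy": 0.0142, "dz": 0.0, "turn": 0.349, "grip": 0.0}
    - {"dx": -0.0038, "dy": 0.0176, "dz": 0.0, "turn": 0.436, "grip": 0.0}
    - {"dx": -0.0054, "dy": 0.0208, "dz": 0.0, "turn": 0.524, "grip": 0.0}
    - {"dx": -0.0074, "dy": 0.0238, "dz": 0.0, "turn": 0.611, "grip": 0.0}
    - {"dx": -0.0096, "dy": 0.0267, "dz": 0.0, "turn": 0.698, "grip": 0.0}
    - {"dx": -0.012, "dy": 0.0294, "dz": 0.0, "turn": 0.785, "grip": 0.0}
    - {"dx": -0.0146, "dy": 0.0319, "dz": 0.0, "turn": 0.873, "grip": 0.0}
    - {"dx": -0.0175, "dy": 0.0341, "dz": 0.0, "turn": 0.96, "grip": 0.0}
    - {"dx": -0.0205, "dy": 0.0361, "dz": 0.0, "turn": 1.047, "grip": 0.0}

```text
clock: 22.68
ee_pos: [0.5045, -0.0678, 0.2254]
orientation: [[0.1, 0.995, -0.004], [0.995, -0.1, 0.001], [0.0, -0.004, -1.0]]
force: [-5.3, 0.9, -2.1]
opening: 0.0005
grip_force: 2.3
```

```bash
python3 ph.py
```

```text
t 22.6833 phi 85.10981343550273 r 0.04282375339996878 Ftan 5.333918898417709 Frad 0.4625271561560881 Fz -2.111115485874762 j6 -0.124848882347916
```

Emit:
arm_command:
  deltas:
    - {"dx": 0.0, "dy": 0.0036, "dz": 0.0, "turn": 0.087, "grip": 0.0}
    - {"dx": -0.0006, "dy": 0.0072, "dz": 0.0, "turn": 0.175, "grip": 0.0}
    - {"dx": -0.0014, "dy": 0.0107, "dz": 0.0, "turn": 0.262, "grip": 0.0}
    - {"dx": -0.0024, "dy": 0.0142, "dz": 0.0, "turn": 0.349, "grip": 0.0}
    - {"dx": -0.0038, "dy": 0.0176, "dz": 0.0, "turn": 0.436, "grip": 0.0}
    - {"dx": -0.0054, "dy": 0.0208, "dz": 0.0, "turn": 0.524, "grip": 0.0}

```text
clock: 23.18
ee_pos: [0.5249, -0.0748, 0.2254]
orientation: [[0.584, 0.811, -0.003], [0.811, -0.584, 0.002], [-0.0, -0.004, -1.0]]
force: [-3.3, 4.7, -4.0]
opening: 0.0007
grip_force: 2.5
```

```bash
python3 ph.py
```

```text
t 23.1833 phi 55.99489241646103 r 0.043074656643436876 Ftan 5.355177187731607 Frad 2.0688643250841796 Fz -3.954114594505497 j6 0.3938408745426443
```

The push force is up from about 3 N to 5.4 N, so the pad is loaded. One last stretch of 45°.

Emit:
arm_command:
  deltas:
    - {"dx": 0.0, "dy": 0.0036, "dz": 0.0, "turn": 0.087, "grip": 0.0}
    - {"dx": -0.0006, "dy": 0.0072, "dz": 0.0, "turn": 0.175, "grip": 0.0}
    - {"dx": -0.0014, "dy": 0.0107, "dz": 0.0, "turn": 0.262, "grip": 0.0}
    - {"dx": -0.0024, "dy": 0.0142, "dz": 0.0, "turn": 0.349, "grip": 0.0}
    - {"dx": -0.0038, "dy": 0.0176, "dz": 0.0, "turn": 0.436, "grip": 0.0}
    - {"dx": -0.0054, "dy": 0.0208, "dz": 0.0, "turn": 0.524, "grip": 0.0}
    - {"dx": -0.0074, "dy": 0.0238, "dz": 0.0, "turn": 0.611, "grip": 0.0}
    - {"dx": -0.0096, "dy": 0.0267, "dz": 0.0, "turn": 0.698, "grip": 0.0}
    - {"dx": -0.012, "dy": 0.0294, "dz": 0.0, "turn": 0.785, "grip": 0.0}
    - {"dx": -0.012, "dy": 0.0294, "dz": 0.0, "turn": 0.785, "grip": 0.0}

```text
clock: 24.02
ee_pos: [0.5428, -0.1022, 0.2259]
orientation: [[0.987, 0.161, -0.0], [0.161, -0.987, 0.001], [-0.0, -0.001, -1.0]]
force: [0.6, 4.1, -1.7]
opening: 0.0005
grip_force: 1.3
```

```bash
python3 ph.py
```

```text
t 24.0167 phi 11.158291891630288 r 0.042824077758285305 Ftan 3.9053574465084067 Frad 1.3708190368588806 Fz -1.6587332805247437 j6 1.138245911872822
```

Emit:
arm_command:
  deltas:
    - {"dx": 0.0, "dy": -0.004, "dz": 0.0, "turn": 0.0, "grip": 0.0}
    - {"dx": 0.0, "dy": -0.008, "dz": -0.005, "turn": 0.0, "grip": 0.0}
    - {"dx": 0.0, "dy": -0.008, "dz": -0.03, "turn": 0.0, "grip": 0.0}
    - {"dx": 0.0, "dy": -0.008, "dz": -0.07, "turn": 0.0, "grip": 0.0}
    - {"dx": 0.0, "dy": -0.008, "dz": -0.11, "turn": 0.0, "grip": 0.0}
    - {"dx": -0.03, "dy": -0.008, "dz": -0.15, "turn": 0.0, "grip": 0.0}
    - {"dx": -0.07, "dy": 0.0, "dz": -0.18, "turn": 0.0, "grip": 0.0}
    - {"dx": -0.1, "dy": 0.0, "dz": -0.18, "turn": 0.0, "grip": 0.0}
    - {"dx": -0.127, "dy": 0.0, "dz": -0.18, "turn": 0.0, "grip": 0.0}
    - {"dx": -0.127, "dy": 0.0, "dz": -0.18, "turn": 0.0, "grip": 0.0}
    - {"dx": -0.127, "dy": 0.0, "dz": -0.18, "turn": 0.0, "grip": 0.0}

```text
clock: 24.93
ee_pos: [0.4168, -0.1231, 0.407]
orientation: [[0.986, 0.166, 0.002], [0.166, -0.986, -0.001], [0.002, 0.002, -1.0]]
force: [0.6, 0.3, 0.9]
opening: 0.0006
grip_force: 0.0
```

```bash
python3 wv.py w3; python3 ph.py; python3 - <<'E'
from meas import *
a=snapshot("scene");save("scene3",a["pixels"])
E
```

```text
0.25 wrist [ 0.4984 -0.1098  0.0714] scene [ 0.5037 -0.1101  0.0717] side [ 0.5019 -0.1078  0.0716]
0.255 wrist [ 0.4985 -0.1093  0.0707] scene [ 0.5114 -0.1094  0.0713] side [ 0.5022 -0.1015  0.0711]
0.26 wrist [ 0.4985 -0.1088  0.0699] scene [ 0.5191 -0.1089  0.0708] side [ 0.5025 -0.0951  0.0707]
t 25.0833 phi 188.55106369724245 r 0.08346381132532593 Ftan 0.5519865999995336 Frad 0.04994747414917441 Fz -0.07926172482249685 j6 1.011162993120945
```

View pics/w3.png

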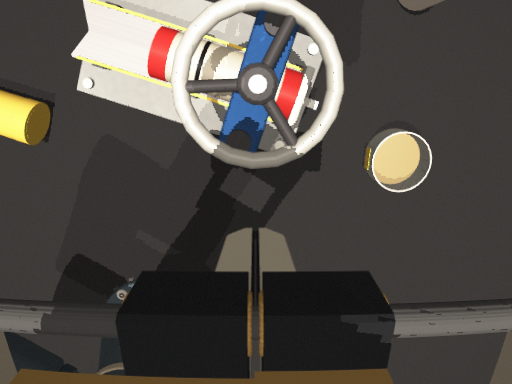

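View pics/scene3.png

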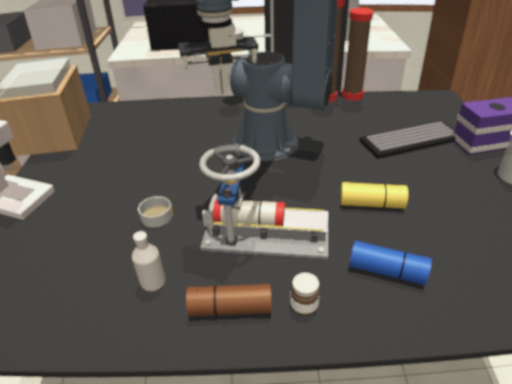

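The wrist view shows the spoke at (292,20), so this stroke turned the wheel about 165°, which puts it about 0.5 turn past contact. The inner cap, at (292,92), is at the stop. In the scene view the core is home, the bystanders have not moved and the arm is clear.

```bash
python3 -c "
from cell import arm
print(arm.close_job())"
```

```text
the job is handed in; nothing more can be done
None
```

The core is home against the end stop and clamped about half a turn past pad contact. The arm is clear of everything, and I handed the job in at about 25 s.

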